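# Wind the slicing guide's fence square onto its strip

### The job

Wind the dark bar fence of the slicing guide towards the robot until it lies square over the broad steel strip in the board, not the thin line beside it. Use only its two black knobs and never push the bar itself; turn left and right alternately in steps so that the bar is never more than about ten degrees out of square.

Things in the scene. Friction and masses are not known exactly. Their poses are not given: they have to be found in the camera images.
- fence: Dark steel bar across the guide (24 mm in x, 208 in y, 13 tall; top 42, pin caps 47 mm above the worktop). Origin: centre of its underside; x = across it, away from the robot; y = along it to its left end; z up. A capped pin 95 mm left and right of the origin drives each end (about 2 mm of play). Starts square, 52 mm on the far side of the strip. Do not touch it.
- strip (a point): Middle of the broad steel strip (12 mm wide, 166 long) in the top face (18 mm above the worktop) of the guide's fixed wooden board (220 x 300 mm). x = across the strip, away from the robot; y = along it to the left; z up. The thin steel line 26 mm farther away is not the goal. There is no stop at the strip: the bar can be wound 12 mm past it.
- knob_left_grip (a point): Left black knob, 50 mm nearer the robot and 115 mm left of the strip's middle: an upright bar handle 42 mm long (x axis), 14 thick (y axis), gripped 44 to 88 mm above the worktop. Site on its vertical axis, 72 mm up. Clockwise from above draws the bar's LEFT end towards the robot, 20 mm per rad (about 2.6 rad in all); stays where left (friction 0.1 N m).
- knob_right_grip (a point): Right black knob, mirror image of the left one: 115 mm to the right of the strip's middle, same shape, height and axes (x along the handle, y across). Turned COUNTER-clockwise from above it draws the bar's RIGHT end towards the robot, 20 mm per rad (about 2.6 rad in all). Neither knob travels; turn each in two or more grasps.

How it is judged:
At the end, for the whole second after the job is handed in: The middle of the bar lies within 12 mm of the strip's centre line and the bar is parallel to the strip within 0.10 rad (6 degrees) (x of fence in the frame of strip between -0.012 and 0.012 m and angle between the y axis of fence and the y axis of strip, either way round below 0.1 rad); the robot touches nothing.
It fails at once if the bar gets more than 0.19 rad (11 degrees) out of square (angle between the y axis of fence and the y axis of strip, either way round above 0.19 rad).
It fails at once if the bar itself is pushed by the robot (over 3 N) (contact force between any of the fingers, the arm and fence above 3 N).
It also fails if it takes over 64 s, if anything falls off the work surface, if the arm or the gripper's body presses on something with over 40 N, if the wrist force passes 120 N, or if a joint passes its speed limit or range.

### The arm

A 6-joint arm with a two-finger parallel gripper is mounted at the origin on a cart in front of the work surface, level with it; the furniture and walls round the work are solid. World frame = base frame: x ahead of the robot, y to its left, z up, the work surface at z = 0. Lengths are in m, angles in rad, forces in N, time in s.
With the tool pointing down it reaches from about 0.35 to 0.975 m from the base axis. Payload 4.9 kg.
Tool frame: the origin (TCP) lies at the very end of the fingers, on their centre line; the grasp point (between the pads) lies manip.grip_point_offset behind it (manip.grip_point_offset is the distance from the TCP to the grasp point, in m); z points along the fingers, y is the line along which they close (so a half turn about z gives the same grasp; the last joint's range is limited). The gripper opens to 85 mm and grips with 20 to 120 N. Pads are 22 mm wide; open, the fingers measure 114 mm over their backs; the gripper's body (76 mm by 85 mm) begins 54 mm behind the grasp point. The pads swing forward as they close: fully open they stand 13 mm farther back than shut.
Start: joints at [1.169, 0.053, 1.613, -0, 1.476, -0.119], TCP at [0.174, 0.6, 0.231] pointing down, gripper open.
Joint ranges: [-3.01, 3.01], [-1.01, 2.22], [0.06, 2.58], [-1.02, 4.17], [0.09, 2.62], [-3.14, 3.14]. Speed limits (rad/s): [2.57, 2.57, 3.14, 3.14, 3.14, 3.14].

### API

Orientations are given as a unit quaternion [w, x, y, z].
In Python, from plant import manip gives the robot as it stands.
- The arm moves only by the shell command python3 -m crank 'ROWS' [OPENING]. ROWS is JSON, a list of rows, each an object of numbers: "x", "y", "z": the shift along the tool's x, y, z in cm; "turn": the turn about the tool's z in rad. In form: [{"x": .., "y": .., "z": .., "turn": ..}, ...]. A call has 1 to 5 rows; each row shifts and turns the commanded pose from where the row before left it, along the tool's axes as they then stand; what a row does not reach is not made up. A row lasts 1/10 s, in which the tool goes at most 50 mm and 8.59 degrees, less where a joint would pass 70% of its speed; a pose out of reach is approached as far as the arm can. A call with a gripper value outside its range is refused whole. OPENING is the opening in per cent of the stroke, from 0 (shut) to 100 (fully open), set as the call begins (- or left out, the last holds). The fingers move at their own pace and stop on an object; the grip force is fixed at half the most. Time passes only in rows, so rows that do not move let the fingers close. It gives the time, the measured TCP pose, the force, the opening and the grip force at its end, in the units of the state.
- manip.state(): the state, without advancing time (a new reading comes with each control period).
- manip.grab_frame(name): name is "scene" or "top" or "wrist"; returns (picture, depth): 480x640x3 uint8, red, green, blue; 480x640 float32, m along the optical axis (not along the pixel's ray), 0 where there is no reading.
- manip.camera_model(name): a dict with "mtx" (3x3 intrinsics, pixels), "world_to_cam" (4x4, takes a point from world to camera coordinates). Camera axes: x right, y down, z forward; pixel columns grow to the right and rows downward; lengths in m; the calibration is good to about 2 mm. The wrist camera is an equidistant fisheye: a pixel r from the principal point sees the ray r / f radians off the axis. A picture is of the moment at which its call begins: read the wrist's pose just before it. camera_model takes no time and is no camera call; for the wrist camera it gives the pose at the moment of the call.
- manip.job_done(): hands the job in; it is judged then, once.
The state is a dict: "time": time; "joint_pos": joint angles; "joint_vel": joint speeds; "joint_efforts": joint torques, N m; "tool_pos": TCP position; "tool_rot": TCP orientation; "contact_force": force on the tool from outside, world axes, zero at the start; "ft_torque": the same for the moment, N m; "gripper_width": opening from 0.0 (shut) to 1.0 (fully open); "grasp_force": force on a finger pad.
Only numpy, scipy, OpenCV 4.12 (cv2) and the standard library are available. Lean on these libraries where they do the work, as an engineer would, in place of code of your own. Each camera call takes 0.05 s, during which the arm holds its last target. There are 200 camera calls.

## Working session

There is one attempt and no reset: what is moved stays moved. The work goes in short steps, Python scripts to look and compute and a shell command to move; the robot and the scene stay as the last step left them, time stands still between calls to the robot, and variables do not carry over. Pictures are saved under pics/ and viewed, at most 10 in all, crops included, and the job is handed in when it is done.

```bash
ls; mkdir -p pics; python3 - <<'E'
from plant import manip
import cv2,json,numpy as np
s=manip.state();print({k:np.round(v,3).tolist() for k,v in s.items()}, manip.grip_point_offset)
for n in("scene","top"):
    m=manip.camera_model(n);p,d=manip.grab_frame(n);cv2.imwrite(f"pics/{n}0.png",p[:,:,::-1]);np.savez(f"{n}0.npz",p=p,d=d,K=m["mtx"],T=m["world_to_cam"])
    print(n,np.round(m["mtx"],1).tolist(),np.round(m["world_to_cam"],3).tolist())
E
```

```text
pics
{'time': 0.0, 'joint_pos': [1.169, 0.053, 1.614, -0.0, 1.476, -0.119], 'joint_vel': [-0.0, 0.001, -0.002, -0.001, -0.0, -0.0], 'joint_efforts': [-0.001, -39.369, -37.017, -0.0, 0.007, -0.0], 'tool_pos': [0.174, 0.6, 0.23], 'tool_rot': [-0.0, 0.141, 0.99, -0.001], 'contact_force': [0.4, -0.429, 0.485], 'ft_torque': [-0.031, -0.012, -0.014], 'grasp_force': 0.0, 'gripper_width': 1.002} 0.0187
scene [[585.9, 0.0, 315.2], [0.0, 585.9, 242.0], [0.0, 0.0, 1.0]] [[0.793, -0.608, -0.026, -0.411], [-0.261, -0.302, -0.917, 0.202], [0.55, 0.734, -0.398, 0.703], [0.0, 0.0, 0.0, 1.0]]
top [[562.3, 0.0, 325.8], [0.0, 562.3, 237.6], [0.0, 0.0, 1.0]] [[0.016, -1.0, -0.003, -0.058], [-0.998, -0.016, -0.057, 0.521], [0.056, 0.004, -0.998, 0.886], [0.0, 0.0, 0.0, 1.0]]
```

View pics/top0.png

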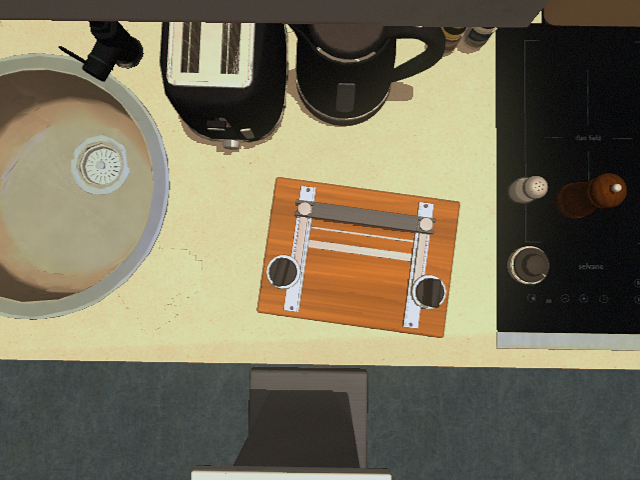

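The top view shows the board at about (360,257). The pin caps are at (304,208) and (426,225), the broad strip runs from (308,244) to (411,257), and the knobs are at (284,271) and (429,292). Next I'll measure these points and look closer at the knobs.

```bash
cat > h.py <<'E'
import numpy as np,cv2
def ray(K,T,uv,z):
    T=np.asarray(T);R,t=T[:3,:3],T[:3,3];c=-R.T@t
    d=R.T@np.linalg.inv(K)@np.array([uv[0],uv[1],1.]);return c+d*(z-c[2])/d[2]
def proj(K,T,p):
    q=np.asarray(T)@np.r_[p,1];q=K@q[:3];return q[:2]/q[2]
def largest(m,n=4):
    k,l,s,c=cv2.connectedComponentsWithStats(m.astype(np.uint8));o=np.argsort(-s[1:,4])[:n]+1
    return [(l==i,s[i,4],c[i]) for i in o]
E
python3 - <<'E'
from h import *
f=np.load("top0.npz");p,d,K,T=[f[k] for k in"pdKT"]
hsv=cv2.cvtColor(p,cv2.COLOR_RGB2HSV)
# board: orange
b=(hsv[...,0]<18)&(hsv[...,1]>130);b[:150]=0;b[350:]=0;b[:,:240]=0;b[:,480:]=0
cs,_=cv2.findContours(b.astype(np.uint8),0,2);c=max(cs,key=cv2.contourArea);r=cv2.minAreaRect(c)
bx=np.array([ray(K,T,q,.018)for q in cv2.boxPoints(r)]);print("board",np.round(bx,4),bx.mean(0))
# strip: low saturation, bright
st=(hsv[...,1]<90)&(hsv[...,2]>150)
reg=np.zeros_like(b);reg[235:268,308:412]=1
for m,a,c in largest(st&reg,3):
    r=cv2.minAreaRect(np.argwhere(m)[:,::-1].astype(np.float32));q=np.array([ray(K,T,x,.018)for x in cv2.boxPoints(r)]);print("strip",a,c,r,np.round(q,4).tolist(),ray(K,T,c,.018))
for u,v in((284,271),(429,292)):
    m=np.zeros_like(b);m[v-20:v+21,u-20:u+21]=1
    k=m&(hsv[...,2]<90)
    mm,a,c=largest(k,1)[0];print("knob",a,c,d[v,u],ray(K,T,c,.088))
    hh=m&(d<d[v-20:v+21,u-20:u+21][d[v-20:v+21,u-20:u+21]>0].min()+.012)&(d>0)
    mm,a,c=largest(hh,1)[0];rr=cv2.minAreaRect(np.argwhere(mm)[:,::-1].astype(np.float32));print(a,c,rr,d[mm].min(),ray(K,T,c,.088), [ray(K,T,x,.088)[:2].round(4).tolist() for x in cv2.boxPoints(rr)])
cv2.imwrite("pics/top0z.png",cv2.resize(p[170:345,250:465,::-1],None,fx=3.4,fy=3.4,interpolation=2))
g=np.load("scene0.npz");cv2.imwrite("pics/sc.png",g["p"][:,:,::-1])
E
```

```text
board [[ 0.4016  0.0581  0.018 ]
 [ 0.6191  0.033   0.018 ]
 [ 0.5823 -0.2659  0.018 ]
 [ 0.3661 -0.2369  0.018 ]] [ 0.49227827 -0.1029238   0.018     ]
strip 787 [358.73697586 249.84879288] ((358.59552001953125, 249.74722290039062), (104.81551361083984, 11.455892562866211), 10.203973770141602) [[0.5075, -0.0185, 0.018], [0.5255, -0.0215, 0.018], [0.4985, -0.1863, 0.018], [0.4805, -0.1832, 0.018]] [ 0.50282217 -0.10269468  0.018     ]
strip 89 [388.70786517 237.65168539] ((387.08221435546875, 237.3975830078125), (48.37052917480469, 1.9366226196289062), 7.765166759490967) [[0.5265, -0.1092, 0.018], [0.5296, -0.1096, 0.018], [0.5203, -0.1861, 0.018], [0.5173, -0.1857, 0.018]] [ 0.52305187 -0.1502449   0.018     ]
strip 3 [411. 266.] ((411.0, 266.0), (2.0, 0.0), -90.0) [[0.4769, -0.1861, 0.018], [0.4769, -0.1861, 0.018], [0.48, -0.1861, 0.018], [0.48, -0.1861, 0.018]] [ 0.47845464 -0.18612861  0.018     ]
knob 608 [282.41118421 271.64638158] 0.82320565 [0.46655832 0.01262741 0.088     ]
273 [279.83882784 271.37362637] ((279.8653869628906, 271.3269348144531), (9.735342979431152, 28.416677474975586), 15.255120277404785) 0.8196461 [0.46689667 0.01640888 0.088     ] [[0.4486, 0.0284], [0.4889, 0.0182], [0.4854, 0.0044], [0.4451, 0.0145]]
knob 646 [429.74303406 291.91640867] 0.834112 [ 0.4404526  -0.20346192  0.088     ]
283 [434.64664311 292.85159011] ((434.5088195800781, 292.8852844238281), (10.200634956359863, 28.37770652770996), 4.398705005645752) 0.8175014 [ 0.43920683 -0.2106345   0.088     ] [[0.419, -0.2015], [0.4603, -0.2045], [0.4594, -0.2194], [0.4181, -0.2164]]
```

View pics/top0z.png

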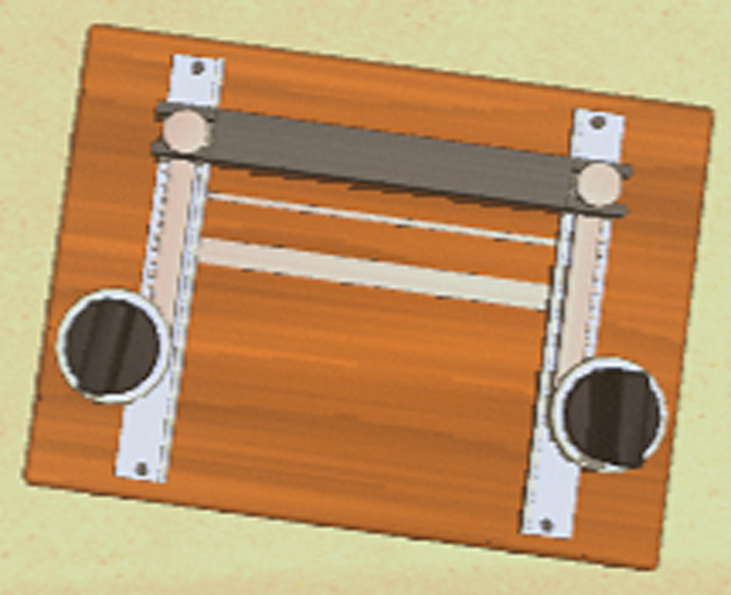

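View pics/scene0.png

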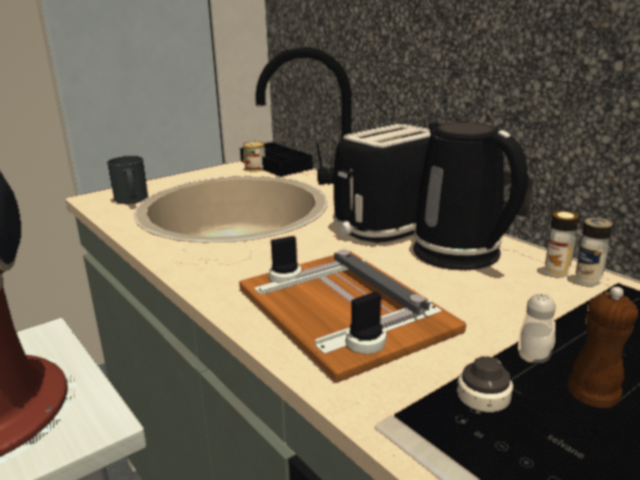

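The scene view shows the two upright handles at about (284,252) and (366,315), clear of the arm, with the bar behind them. The measured knobs, (0.467,0.017) and (0.439,-0.211), agree with the strip-based geometry (board yaw ≈ -0.12). Moving over the left knob now.

```bash
cat > to.py <<'E'
import sys,numpy as np
from scipy.spatial.transform import Rotation as Ro
from plant import manip
from h import *
P={'L':(.4670,.0170),'R':(.4394,-.2108)}
s=manip.state();q=s["tool_rot"];R=Ro.from_quat([q[1],q[2],q[3],q[0]]).as_matrix()
y=np.arctan2(R[1,1],R[0,1])
print("t",round(s["time"],2),"pos",np.round(s["tool_pos"],4),"yawy",round(y,3),"tilt",round(R[2,2],4),"F",np.round(s["contact_force"],1),"w",round(s["gripper_width"],3),"g",round(s["grasp_force"],1),"q6",round(s["joint_pos"][5],2))
if len(sys.argv)>1:
    t=np.r_[P[sys.argv[1]],float(sys.argv[2])];print("shift cm",np.round(100*R.T@(t-s["tool_pos"]),2))
    if len(sys.argv)>3: print("turn",round(y-float(sys.argv[3]),3))
def look():
    m=manip.camera_model("top");p,d=manip.grab_frame("top");return p,d,m["mtx"],m["world_to_cam"]
E
R='[{"x":-2.96,"y":-3.18},{"x":-2.96,"y":-3.18},{"x":-2.96,"y":-3.18},{"x":-2.96,"y":-3.18},{"x":-2.96,"y":-3.18}]'
python3 -m crank '[{"x":-2.96,"y":-3.18},{"x":-2.96,"y":-3.18},{"x":-2.96,"y":-3.18},{"x":-2.96,"y":-3.18},{"x":-2.96,"y":-3.18}]' 100
python3 -m crank '[{"x":-2.96,"y":-3.18},{"x":-2.96,"y":-3.18},{"x":-2.96,"y":-3.18},{"x":-2.96,"y":-3.18},{"x":-2.96,"y":-3.18}]'
python3 -m crank '[{"x":-2.96,"y":-3.18},{"x":-2.96,"y":-3.18},{"x":-2.96,"y":-3.18},{"x":-2.96,"y":-3.18},{"x":-2.96,"y":-3.18}]'
python3 -m crank '[{"turn":-0.14},{},{}]'
python3 to.py L 0.14 1.42
```

```text
t 0.1 pos [0.1742 0.5997 0.2302] yawy 1.288 tilt -1.0 F [-0.6 -0.2  0.5] w 0.997 g 0.0 q6 -0.12
shift cm [-44.38 -47.76   9.1 ]
turn -0.132schema error: expected keys x, y, z, turn
schema error: expected keys x, y, z, turn
schema error: expected keys x, y, z, turn
schema error: expected keys x, y, z, turn
```

```bash

python3 -m crank '[{"x":-2.96,"y":-3.18,"z":0,"turn":0},{"x":-2.96,"y":-3.18,"z":0,"turn":0},{"x":-2.96,"y":-3.18,"z":0,"turn":0},{"x":-2.96,"y":-3.18,"z":0,"turn":0},{"x":-2.96,"y":-3.18,"z":0,"turn":0}]' 100
python3 -m crank '[{"x":-2.96,"y":-3.18,"z":0,"turn":0},{"x":-2.96,"y":-3.18,"z":0,"turn":0},{"x":-2.96,"y":-3.18,"z":0,"turn":0},{"x":-2.96,"y":-3.18,"z":0,"turn":0},{"x":-2.96,"y":-3.18,"z":0,"turn":0}]'
python3 -m crank '[{"x":-2.96,"y":-3.18,"z":0,"turn":0},{"x":-2.96,"y":-3.18,"z":0,"turn":0},{"x":-2.96,"y":-3.18,"z":0,"turn":0},{"x":-2.96,"y":-3.18,"z":0,"turn":0},{"x":-2.96,"y":-3.18,"z":0,"turn":0}]'
python3 -m crank '[{"x":0,"y":0,"z":0,"turn":-0.14},{"x":0,"y":0,"z":0,"turn":0},{"x":0,"y":0,"z":0,"turn":0}]'
python3 to.py L 0.14 1.42
python3 - <<'E'
from plant import manip
import cv2
p,d=manip.grab_frame("wrist");cv2.imwrite("pics/w1.png",p[:,:,::-1])
E
```

```text
time: 0.6
tool_pos: [0.2723, 0.4044, 0.2307]
tool_rot: [-0.0, 0.141, 0.99, -0.0]
contact_force: [-0.0, 0.0, 0.6]
gripper_width: 0.998
grasp_force: 0.0
time: 1.1
tool_pos: [0.3701, 0.2105, 0.2309]
tool_rot: [-0.0, 0.141, 0.99, -0.0]
contact_force: [0.7, 0.4, 0.4]
gripper_width: 1.0
grasp_force: 0.0
time: 1.6
tool_pos: [0.4679, 0.0164, 0.231]
tool_rot: [-0.0, 0.141, 0.99, 0.0]
contact_force: [0.7, 0.8, 0.1]
gripper_width: 1.005
grasp_force: 0.0
time: 1.9
tool_pos: [0.4673, 0.0184, 0.2309]
tool_rot: [-0.0, 0.073, 0.997, 0.0]
contact_force: [0.2, 0.2, 0.1]
gripper_width: 0.997
grasp_force: 0.0
t 1.9 pos [0.4673 0.0184 0.2309] yawy 1.425 tilt -1.0 F [0.2 0.2 0.1] w 0.997 g 0.0 q6 -1.55
shift cm [ 0.   -0.15  9.09]
turn 0.005
```

View pics/w1.png

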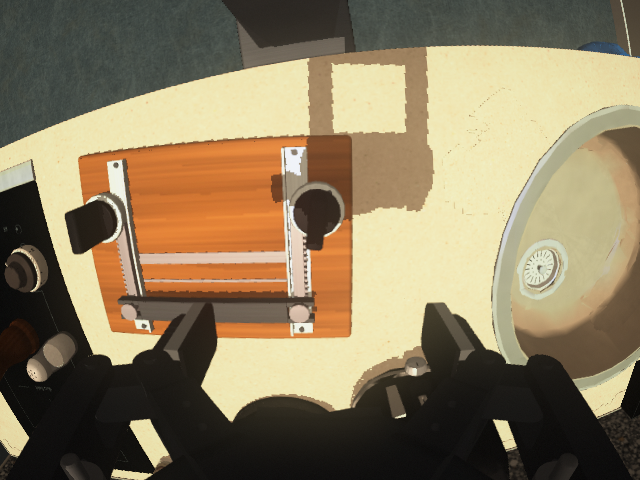

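The wrist view shows the left knob at (317,225), centred between the fingers at x≈205 and 435. The handle is aligned with the tool. I'll descend and close.

```bash

python3 -m crank '[{"x":0,"y":-0.15,"z":4,"turn":0},{"x":0,"y":0,"z":4,"turn":0},{"x":0,"y":0,"z":4,"turn":0},{"x":0,"y":0,"z":3,"turn":0},{"x":0,"y":0,"z":2.4,"turn":0}]' 100 | grep -E "time|force"
python3 to.py L 0.057 1.42
python3 -m crank '[{"x":0,"y":0,"z":0,"turn":0},{"x":0,"y":0,"z":0,"turn":0},{"x":0,"y":0,"z":0,"turn":0},{"x":0,"y":0,"z":0,"turn":0},{"x":0,"y":0,"z":0,"turn":0}]' 0 | tail -3
python3 -m crank '[{"x":0,"y":0,"z":0,"turn":0},{"x":0,"y":0,"z":0,"turn":0},{"x":0,"y":0,"z":0,"turn":0},{"x":0,"y":0,"z":0,"turn":0},{"x":0,"y":0,"z":0,"turn":0}]' | tail -3
python3 to.py L 0.057 1.42
```

```text
time: 2.45
contact_force: [0.0, -0.1, 0.4]
grasp_force: 0.0
t 2.45 pos [0.4659 0.018  0.055 ] yawy 1.428 tilt -1.0 F [ 0.  -0.1  0.4] w 1.004 g 0.0 q6 -1.55
shift cm [-0.12 -0.08 -0.2 ]
turn 0.008
contact_force: [-0.1, -0.6, 2.9]
gripper_width: 0.156
grasp_force: 59.1
contact_force: [-1.3, -2.1, 7.2]
gripper_width: 0.156
grasp_force: 63.5
t 3.45 pos [0.4688 0.0161 0.0591] yawy 1.428 tilt -1.0 F [-1.3 -2.1  7.2] w 0.156 g 63.5 q6 -1.55
shift cm [0.19 0.07 0.21]
turn 0.008
```

```bash
cat > fence.py <<'E'
from h import *
from plant import manip
import sys
m=manip.camera_model("top");p,d=manip.grab_frame("top");K,T=m["mtx"],m["world_to_cam"]
if len(sys.argv)>1: cv2.imwrite(sys.argv[1],cv2.resize(p[170:345,250:465,::-1],None,fx=3,fy=3))
O=np.array([.5028,-.1027]);X=np.array([.9928,-.12]);Y=np.array([.12,.9928])
# dark bar: mask in board-frame region between rails, fit line
hsv=cv2.cvtColor(p,cv2.COLOR_RGB2HSV)
dark=(hsv[...,2]<125)&(hsv[...,1]<90)
pts=[]
for v,u in np.argwhere(dark):
    if 170<v<345 and 250<u<465:
        w=ray(K,T,(u,v),.042)[:2]-O;b=(w@X,w@Y)
        if abs(b[1])<.07 and -.06<b[0]<.075: pts.append(b)
pts=np.array(pts);vx,vy,x0,y0=cv2.fitLine(pts.astype(np.float32),cv2.DIST_HUBER,0,.001,.001).ravel()
k=vx/vy;print("bar n",len(pts),"x mid",round(x0-k*y0,4),"angle(+ = left end farther)",round(float(k),3),"left x",round(x0+k*(.095-y0),4),"right x",round(x0-k*(.095+y0),4))
E
python3 fence.py
python3 -m crank '[{"x":0,"y":0,"z":0,"turn":0.13},{"x":0,"y":0,"z":0,"turn":0.13},{"x":0,"y":0,"z":0,"turn":0.13},{"x":0,"y":0,"z":0,"turn":0.13},{"x":0,"y":0,"z":0,"turn":0.13}]' | tail -3
python3 to.py L 0.057;python3 fence.py pics/f1.png
```

```text
bar n 301 x mid 0.0679 angle(+ = left end farther) -1.822 left x -0.1052 right x 0.2409
contact_force: [-1.3, -1.2, 6.5]
gripper_width: 0.148
grasp_force: 63.4
t 4.0 pos [0.4688 0.016  0.0592] yawy 0.773 tilt -1.0 F [-1.3 -1.2  6.5] w 0.148 g 63.4 q6 -0.9
shift cm [ 0.2  -0.06  0.22]
bar n 314 x mid 0.0524 angle(+ = left end farther) -1.646 left x -0.1039 right x 0.2087
```

View pics/f1.png

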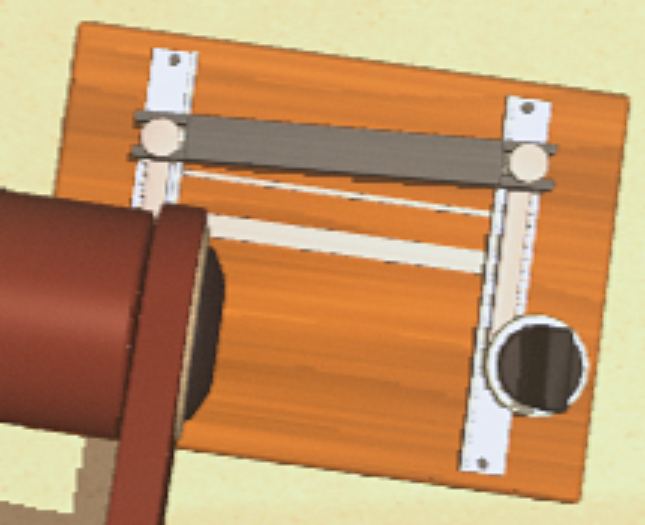

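The bar's left end has moved: its cap is at (162,136) in the crop, and the bar is tilted about 0.06 rad, as expected. I'll finish this half, release, and make the bar mask ignore the arm.

```bash
python3 - <<'E'
s=open('fence.py').read()
s=s.replace("dark=(hsv[...,2]<125)&(hsv[...,1]<90)","dark=(hsv[...,2]<125)&(hsv[...,2]>65)&(hsv[...,1]<75)")
s=s.replace("pts=np.array(pts);","""M=np.zeros((480,640),np.uint8)
for v,u in np.argwhere(dark):
    w=ray(K,T,(u,v),.042)[:2]-O;b=(w@X,w@Y)
    if abs(b[1])<.075 and -.05<b[0]<.075: M[v,u]=1
M=cv2.morphologyEx(M,cv2.MORPH_OPEN,np.ones((3,3),np.uint8))
m_=largest(M,1)[0][0]
B=[]
for v,u in np.argwhere(m_):
    w=ray(K,T,(u,v),.042)[:2]-O;B.append((w@X,w@Y))
pts=np.array(B);""")
a=s.index("pts=[]");e=s.index("M=np.zeros");s=s[:a]+s[e:]
open('fence.py','w').write(s)
E
python3 fence.py
python3 -m crank '[{"x":0,"y":0,"z":0,"turn":0.13},{"x":0,"y":0,"z":0,"turn":0.13},{"x":0,"y":0,"z":0,"turn":0.13},{"x":0,"y":0,"z":0,"turn":0.13},{"x":0,"y":0,"z":0,"turn":0.13}]' | tail -3
python3 to.py L 0.057;python3 fence.py
```

```text
contact_force: [-1.8, -1.7, 5.9]
gripper_width: 0.155
grasp_force: 63.3
t 4.6 pos [0.4688 0.016  0.0592] yawy 0.123 tilt -1.0 F [-1.8 -1.7  5.9] w 0.155 g 63.3 q6 -0.25
shift cm [ 0.12 -0.16  0.22]Traceback (most recent call last):
  File "fence.py", line 15, in <module>
    m_=largest(M,1)[0][0]
       ~~~~~~~~~~~~^^^
IndexError: list index out of range
Traceback (most recent call last):
  File "fence.py", line 15, in <module>
    m_=largest(M,1)[0][0]
       ~~~~~~~~~~~~^^^
IndexError: list index out of range
```

```bash
python3 - <<'E'
import cv2
p=cv2.imread("pics/f1.png");h=cv2.cvtColor(p,cv2.COLOR_BGR2HSV);print(h[130:165:8,250],h[140:170:8,420],h[130,230:460:40],h[300,215],h[300,190])
E
cat fence.py|head -20
```

```text
[[ 16  44 128]
 [ 15  42 133]
 [ 16  41 130]
 [ 17  45 129]
 [ 13  46  99]] [[ 17  40 128]
 [ 16  42 133]
 [ 16  47 135]
 [ 15  42 133]] [[ 15  40 127]
 [ 16  43 129]
 [ 13  41 130]
 [ 16  37 130]
 [ 13 168 161]
 [ 13 187 213]] [ 9 86 59] [  7 159 111]
from h import *
from plant import manip
import sys
m=manip.camera_model("top");p,d=manip.grab_frame("top");K,T=m["mtx"],m["world_to_cam"]
if len(sys.argv)>1: cv2.imwrite(sys.argv[1],cv2.resize(p[170:345,250:465,::-1],None,fx=3,fy=3))
O=np.array([.5028,-.1027]);X=np.array([.9928,-.12]);Y=np.array([.12,.9928])
# dark bar: mask in board-frame region between rails, fit line
hsv=cv2.cvtColor(p,cv2.COLOR_RGB2HSV)
dark=(hsv[...,2]<125)&(hsv[...,2]>65)&(hsv[...,1]<75)
M=np.zeros((480,640),np.uint8)
for v,u in np.argwhere(dark):
    w=ray(K,T,(u,v),.042)[:2]-O;b=(w@X,w@Y)
    if abs(b[1])<.075 and -.05<b[0]<.075: M[v,u]=1
M=cv2.morphologyEx(M,cv2.MORPH_OPEN,np.ones((3,3),np.uint8))
m_=largest(M,1)[0][0]
B=[]
for v,u in np.argwhere(m_):
    w=ray(K,T,(u,v),.042)[:2]-O;B.append((w@X,w@Y))
pts=np.array(B);vx,vy,x0,y0=cv2.fitLine(pts.astype(np.float32),cv2.DIST_HUBER,0,.001,.001).ravel()
k=vx/vy;print("bar n",len(pts),"x mid",round(x0-k*y0,4),"angle(+ = left end farther)",round(float(k),3),"left x",round(x0+k*(.095-y0),4),"right x",round(x0-k*(.095+y0),4))
```

```bash

python3 -m crank '[{"x":0,"y":0,"z":0,"turn":0},{"x":0,"y":0,"z":0,"turn":0},{"x":0,"y":0,"z":0,"turn":0},{"x":0,"y":0,"z":0,"turn":0},{"x":0,"y":0,"z":0,"turn":0}]' 100| tail -3
python3 -m crank '[{"x":0,"y":0,"z":-3,"turn":0},{"x":0,"y":0,"z":-4,"turn":0},{"x":0,"y":0,"z":-4,"turn":0},{"x":0,"y":0,"z":0,"turn":0}]' | tail -3
python3 to.py R 0.17 -1.65
```

```text
contact_force: [-0.4, -0.2, 0.3]
gripper_width: 0.978
grasp_force: 0.0
contact_force: [1.1, -0.1, 0.7]
gripper_width: 1.002
grasp_force: 0.0
t 5.55 pos [0.4714 0.0163 0.1743] yawy 0.128 tilt -0.9999 F [ 1.1 -0.1  0.7] w 1.002 g 0.0 q6 -0.25
shift cm [-22.12  -6.08   0.42]
turn 1.778
```

```bash
sed -i 's/^dark=.*/dark=(hsv[...,2]<150)\&(hsv[...,2]>105)\&(hsv[...,1]<65)/' fence.py
python3 -m crank '[{"x":-4.42,"y":-1.22,"z":0,"turn":0},{"x":-4.42,"y":-1.22,"z":0,"turn":0},{"x":-4.42,"y":-1.22,"z":0,"turn":0},{"x":-4.42,"y":-1.22,"z":0,"turn":0},{"x":-4.42,"y":-1.22,"z":0,"turn":0}]' | grep pos
python3 -m crank '[{"x":0,"y":0,"z":0,"turn":0.14},{"x":0,"y":0,"z":0,"turn":0.14},{"x":0,"y":0,"z":0,"turn":0.14},{"x":0,"y":0,"z":0,"turn":0.14},{"x":0,"y":0,"z":0,"turn":0.14}]' | grep pos
python3 -m crank '[{"x":0,"y":0,"z":0,"turn":0.14},{"x":0,"y":0,"z":0,"turn":0.14},{"x":0,"y":0,"z":0,"turn":0.14},{"x":0,"y":0,"z":0,"turn":0.14},{"x":0,"y":0,"z":0,"turn":0.14}]' | grep pos
python3 -m crank '[{"x":0,"y":0,"z":0,"turn":0.14},{"x":0,"y":0,"z":0,"turn":0.14},{"x":0,"y":0,"z":0,"turn":0.1},{"x":0,"y":0,"z":0,"turn":0}]' | grep pos
python3 to.py R 0.058 -1.66; python3 fence.py
python3 - <<'E'
from plant import manip
import cv2
p,d=manip.grab_frame("wrist");cv2.imwrite("pics/w2.png",p[:,:,::-1])
E
```

```text
tool_pos: [0.4344, -0.2118, 0.1667]
tool_pos: [0.4348, -0.2101, 0.1664]
tool_pos: [0.4349, -0.21, 0.1664]
tool_pos: [0.4349, -0.21, 0.1665]
t 7.45 pos [ 0.4349 -0.21    0.1665] yawy -1.652 tilt -1.0 F [0.2 0.3 0.3] w 0.999 g 0.0 q6 1.05
shift cm [ 0.47  0.04 10.85]
turn 0.008
bar n 1415 x mid 0.0405 angle(+ = left end farther) -0.124 left x 0.0287 right x 0.0523
```

View pics/w2.png

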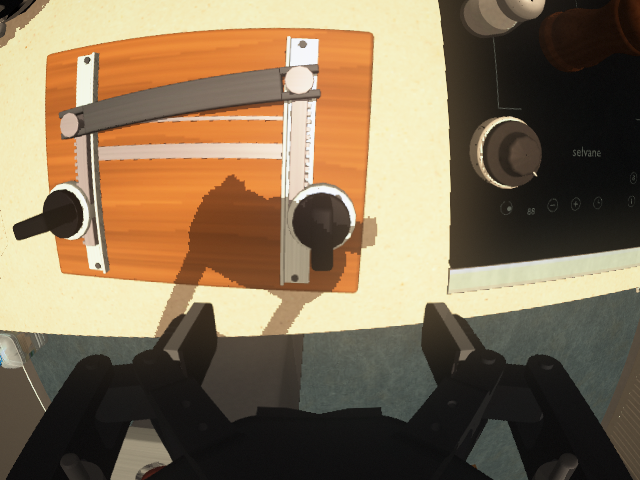

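The right knob is at (322,225), centred between the fingers. The bar is at -0.124 rad, left end at 0.029. Next I'll grip the right knob and turn it counter-clockwise.

```bash

python3 -m crank '[{"x":0.47,"y":0,"z":2.2,"turn":0},{"x":0,"y":0,"z":2.2,"turn":0},{"x":0,"y":0,"z":2.2,"turn":0},{"x":0,"y":0,"z":2.2,"turn":0},{"x":0,"y":0,"z":2,"turn":0}]' | grep -E "pos|force"
python3 -m crank '[{"x":0,"y":0,"z":0,"turn":0},{"x":0,"y":0,"z":0,"turn":0},{"x":0,"y":0,"z":0,"turn":0},{"x":0,"y":0,"z":0,"turn":0},{"x":0,"y":0,"z":0,"turn":0}]' 0 | tail -3
python3 -m crank '[{"x":0,"y":0,"z":0,"turn":0},{"x":0,"y":0,"z":0,"turn":0},{"x":0,"y":0,"z":0,"turn":-0.13},{"x":0,"y":0,"z":0,"turn":-0.13},{"x":0,"y":0,"z":0,"turn":-0.13}]' | tail -3
python3 -m crank '[{"x":0,"y":0,"z":0,"turn":-0.13},{"x":0,"y":0,"z":0,"turn":-0.13},{"x":0,"y":0,"z":0,"turn":-0.13},{"x":0,"y":0,"z":0,"turn":-0.13},{"x":0,"y":0,"z":0,"turn":-0.13}]' | tail -3
python3 to.py R 0.058; python3 fence.py
```

```text
tool_pos: [0.4396, -0.2104, 0.0581]
contact_force: [-0.4, -0.5, -0.1]
grasp_force: 0.0
contact_force: [-3.8, -6.1, 4.9]
gripper_width: 0.152
grasp_force: 61.9
contact_force: [-2.4, -5.2, 6.3]
gripper_width: 0.155
grasp_force: 61.0
contact_force: [-1.3, -5.6, 5.3]
gripper_width: 0.15
grasp_force: 60.9
t 9.55 pos [ 0.4406 -0.2123  0.0608] yawy -0.607 tilt -1.0 F [-1.3 -5.6  5.3] w 0.15 g 60.9 q6 0.01
shift cm [ 0.06 -0.18  0.28]
bar n 1389 x mid 0.0302 angle(+ = left end farther) -0.015 left x 0.0288 right x 0.0316
```

```bash

python3 -m crank '[{"x":0,"y":0,"z":0,"turn":-0.13},{"x":0,"y":0,"z":0,"turn":-0.13},{"x":0,"y":0,"z":0,"turn":-0.13},{"x":0,"y":0,"z":0,"turn":-0.13},{"x":0,"y":0,"z":0,"turn":-0.13}]' | tail -3
python3 -m crank '[{"x":0,"y":0,"z":0,"turn":-0.13},{"x":0,"y":0,"z":0,"turn":-0.13},{"x":0,"y":0,"z":0,"turn":-0.13},{"x":0,"y":0,"z":0,"turn":-0.13},{"x":0,"y":0,"z":0,"turn":-0.13}]' | tail -3
python3 fence.py
python3 -m crank '[{"x":0,"y":0,"z":0,"turn":0},{"x":0,"y":0,"z":0,"turn":0},{"x":0,"y":0,"z":0,"turn":0},{"x":0,"y":0,"z":0,"turn":0},{"x":0,"y":0,"z":0,"turn":0}]' 100| tail -3
python3 -m crank '[{"x":0,"y":0,"z":-3,"turn":0},{"x":0,"y":0,"z":-4,"turn":0},{"x":0,"y":0,"z":-4,"turn":0},{"x":0,"y":0,"z":0,"turn":0}]' | tail -3
python3 to.py L 0.17 0.12; python3 fence.py
```

```text
contact_force: [-0.2, -6.2, 3.6]
gripper_width: 0.152
grasp_force: 60.8
contact_force: [0.6, -4.5, 4.3]
gripper_width: 0.155
grasp_force: 60.8
bar n 1400 x mid 0.0174 angle(+ = left end farther) 0.123 left x 0.0291 right x 0.0057
contact_force: [-0.6, 0.0, -0.3]
gripper_width: 0.978
grasp_force: 0.0
contact_force: [1.0, 0.0, 0.9]
gripper_width: 1.004
grasp_force: 0.0
t 11.55 pos [ 0.4432 -0.2127  0.1764] yawy 0.688 tilt -0.9999 F [1.  0.  0.9] w 1.004 g 0.0 q6 -1.29
shift cm [16.24 16.43  0.51]
turn 0.568
bar n 1403 x mid 0.0174 angle(+ = left end farther) 0.124 left x 0.0291 right x 0.0056
```

```bash

python3 -m crank '[{"x":3.25,"y":3.29,"z":0,"turn":0},{"x":3.25,"y":3.29,"z":0,"turn":0},{"x":3.25,"y":3.29,"z":0,"turn":0},{"x":3.25,"y":3.29,"z":0,"turn":0},{"x":3.25,"y":3.29,"z":0,"turn":0}]' | grep pos
python3 -m crank '[{"x":0,"y":0,"z":0,"turn":0.14},{"x":0,"y":0,"z":0,"turn":0.14},{"x":0,"y":0,"z":0,"turn":0.14},{"x":0,"y":0,"z":0,"turn":0.14},{"x":0,"y":0,"z":0,"turn":0}]' | grep pos
python3 to.py L 0.058 0.12
```

```text
tool_pos: [0.4627, 0.0213, 0.1676]
tool_pos: [0.4628, 0.0196, 0.1675]
t 12.6 pos [0.4628 0.0196 0.1675] yawy 0.128 tilt -1.0 F [ 0.2 -0.2 -1. ] w 1.0 g 0.0 q6 -0.25
shift cm [-0.32  0.42 10.95]
turn 0.008
```

```bash

python3 -m crank '[{"x":-0.32,"y":0.42,"z":2.2,"turn":0},{"x":0,"y":0,"z":2.2,"turn":0},{"x":0,"y":0,"z":2.2,"turn":0},{"x":0,"y":0,"z":2.2,"turn":0},{"x":0,"y":0,"z":2.1,"turn":0}]' | grep -E "pos|force"
python3 -m crank '[{"x":0,"y":0,"z":0,"turn":0},{"x":0,"y":0,"z":0,"turn":0},{"x":0,"y":0,"z":0,"turn":0},{"x":0,"y":0,"z":0,"turn":0},{"x":0,"y":0,"z":0,"turn":0}]' 0 | tail -3
python3 -m crank '[{"x":0,"y":0,"z":0,"turn":0},{"x":0,"y":0,"z":0,"turn":0},{"x":0,"y":0,"z":0,"turn":0.13},{"x":0,"y":0,"z":0,"turn":0.13},{"x":0,"y":0,"z":0,"turn":0.13}]' | tail -3
python3 -m crank '[{"x":0,"y":0,"z":0,"turn":0.13},{"x":0,"y":0,"z":0,"turn":0.13},{"x":0,"y":0,"z":0,"turn":0.13},{"x":0,"y":0,"z":0,"turn":0.13},{"x":0,"y":0,"z":0,"turn":0.13}]' | tail -3
python3 to.py L 0.058; python3 fence.py pics/f2.png
```

```text
tool_pos: [0.4673, 0.0168, 0.0583]
contact_force: [0.5, 0.5, -0.3]
grasp_force: 0.0
contact_force: [-7.5, -1.0, 22.9]
gripper_width: 0.155
grasp_force: 61.9
contact_force: [-3.5, -0.8, 5.6]
gripper_width: 0.152
grasp_force: 59.2
contact_force: [-0.6, -1.5, 4.2]
gripper_width: 0.151
grasp_force: 59.0
t 14.6 pos [0.4692 0.0164 0.0617] yawy -0.917 tilt -1.0 F [-0.6 -1.5  4.2] w 0.151 g 59.0 q6 0.79
shift cm [-0.13 -0.18  0.37]
bar n 1348 x mid 0.0071 angle(+ = left end farther) 0.024 left x 0.0094 right x 0.0048
```

View pics/f2.png

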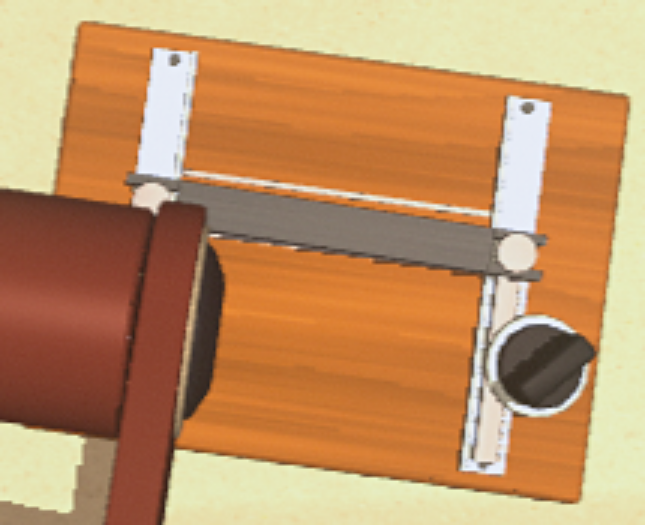

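The bar covers the broad strip, with a thin sliver showing at about (260,240), and the thin line is still clear beyond it. The left end has about 10 mm left to go.

```bash

python3 -m crank '[{"x":0,"y":0,"z":0,"turn":0.13},{"x":0,"y":0,"z":0,"turn":0.13},{"x":0,"y":0,"z":0,"turn":0.13},{"x":0,"y":0,"z":0,"turn":0.13},{"x":0,"y":0,"z":0,"turn":0.05}]' | tail -3
python3 -m crank '[{"x":0,"y":0,"z":0,"turn":0},{"x":0,"y":0,"z":0,"turn":0},{"x":0,"y":0,"z":0,"turn":0},{"x":0,"y":0,"z":0,"turn":0},{"x":0,"y":0,"z":0,"turn":0}]' 100| tail -3
python3 -m crank '[{"x":0,"y":0,"z":-3,"turn":0},{"x":0,"y":0,"z":-4,"turn":0},{"x":0,"y":0,"z":-4,"turn":0},{"x":0,"y":0,"z":-3,"turn":0},{"x":0,"y":0,"z":0,"turn":0}]' | tail -3
python3 -m crank '[{"x":0,"y":0,"z":0,"turn":0},{"x":0,"y":0,"z":0,"turn":0},{"x":0,"y":0,"z":0,"turn":0}]' | tail -3
python3 to.py; python3 fence.py pics/f3.png
```

```text
contact_force: [0.1, -2.0, 5.0]
gripper_width: 0.156
grasp_force: 59.2
contact_force: [-0.2, -0.1, -0.1]
gripper_width: 0.978
grasp_force: 0.0
contact_force: [0.2, 0.2, 0.3]
gripper_width: 0.998
grasp_force: 0.0
contact_force: [-0.0, 0.8, -0.6]
gripper_width: 0.997
grasp_force: 0.0
t 16.45 pos [0.4673 0.0168 0.1982] yawy -1.482 tilt -1.0 F [-0.   0.8 -0.6] w 0.997 g 0.0 q6 1.36
bar n 1313 x mid 0.0013 angle(+ = left end farther) -0.04 left x -0.0025 right x 0.0052
```

View pics/f3.png

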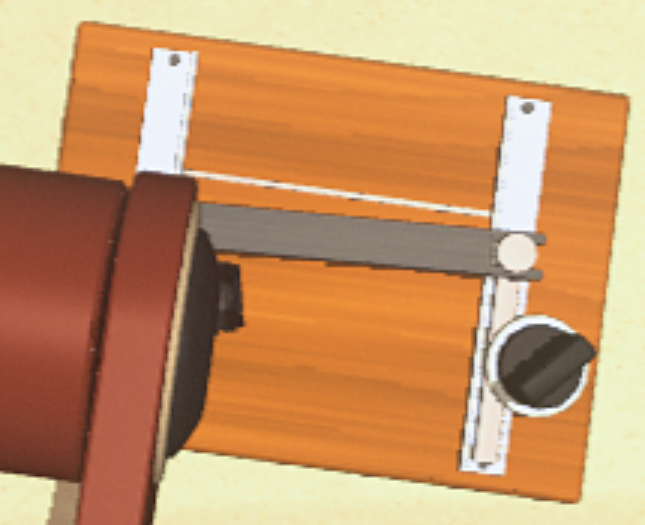

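The bar hides the strip, the thin line is still visible at about (340,194), and the gripper is clear above. The bar's middle is 1 mm off and its angle is 0.04 rad, both within limits.

```bash
python3 -c "
from plant import manip
print(manip.job_done())"
```

```text
the job is handed in; nothing more can be done
None
```

The job is handed in at about 16.5 s: by the last top-camera measurement the bar's middle is about 1 mm from the strip's centre line and 0.04 rad out of square, the most I measured on the way was 0.124 rad, the bar was never touched, and the gripper is clear; no verdict came back.

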